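Refit the photometer receiver and hold the stoppered cell in the light path

ROBOT

A 6-joint arm with a two-finger parallel gripper is mounted at the origin on the work surface. World frame = base frame: x ahead of the robot, y to its left, z up, the work surface at z = 0. Lengths are in m, angles in rad, forces in N, time in s.
With the tool pointing down it reaches from about 0.325 to 0.775 m from the base axis. Payload 9.3 kg.
Tool frame: the origin (TCP) lies on the centre line of the jaws, within the pads' length; the fingertips stand 25 mm ahead of it and the grasp point (between the pads) lies 6 mm ahead of it; z points along the fingers, y is the line along which they close (so a half turn about z gives the same grasp; the last joint's range is limited). The gripper opens to 85 mm and grips with 20 to 120 N. Pads are 22 mm wide; open, the fingers measure 114 mm over their backs; the gripper's body (76 mm by 85 mm) begins 54 mm behind the grasp point. The pads swing forward as they close: fully open they stand 13 mm farther back than shut.
Start: joints at [-1.458, 0.259, 0.021, 1.334, 0, 1.418], TCP at [0.144, -0.531, 0.256] pointing down, gripper open.
Joint ranges: [-3.04, 3.04], [-0.91, 1.82], [-1.04, 1.36], [-1.92, 1.95], [-1.52, 1.45], [-3.14, 3.14]. Speed limits (rad/s): [2.22, 2.22, 2.79, 3.14, 3.14, 3.14].

INTERFACE

Orientations are given as a rotation vector (axis times angle).
In Python, from workcell import status, vision, ctrl gives the robot as it stands. The module is installed in compiled form; this text tells all that it offers.
- The arm moves only by the shell command python3 -m inch 'ROWS' [FORCE]. ROWS is JSON, a list of rows, each an object with "dp": the shift along the tool's x, y, z in m, a list of three; "spin": the turn about the tool's z in rad; "gripper": the closure, from 0 (fully open) to 1 (shut). A call has 1 to 5 rows; each row is the pose to reach, as a shift and turn from the pose commanded when the call began, along the tool's axes at that moment; what a row does not reach only later rows make up. A row lasts 1/10 s, in which the tool goes at most 50 mm and 8.59 degrees, less where a joint would pass 70% of its speed; a pose out of reach is approached as far as the arm can. A call with a gripper value outside its range is refused whole. The fingers move at their own pace and stop on an object; FORCE is the grip in N (left out, the last holds). Time passes only in rows, so rows that repeat a pose let the fingers close. It gives the time, the measured TCP pose, the force, the opening and the grip force at its end, in the units of the state.
- status.state(): the state, without advancing time (a new reading comes with each control period).
- vision.snapshot(name): name is "side" or "top"; returns the picture (480x640x3 uint8, blue, green, red); there is no depth.
- vision.calibration(name): a dict with "intrinsics" (3x3 intrinsics, pixels), "k1" (the pictures are not rectified: a ray, as slopes to the right and down, at radius r is drawn at 1 + k1 r^2 times it, then the intrinsics apply), "world_to_cam" (4x4, takes a point from world to camera coordinates). Camera axes: x right, y up, looking along -z (the intrinsics and any distortion apply to the point x, -y, -z); pixel columns grow to the right and rows downward; lengths in m; the calibration is good to about 2 mm. A picture is of the moment at which its call begins. calibration takes no time and is no camera call.
- ctrl.job_done(): hands the job in; it is judged then, once.
The state is a dict: "time": time; "qpos": joint angles; "dq": joint speeds; "joint_efforts": joint torques, N m; "tool_pos": TCP position; "ee_rot": TCP orientation; "ft_force": force on the tool from outside, world axes, zero at the start; "wrist_torque": the same for the moment, N m; "finger_gap": opening from 0.0 (shut) to 1.0 (fully open); "finger_force": force on a finger pad.
Only numpy, scipy, OpenCV 4.12 (cv2) and the standard library are available. Lean on these libraries where they do the work, as an engineer would, in place of code of your own. Each camera call takes 0.05 s, during which the arm holds its last target. There are 200 camera calls.

TASK

Seat the receiver head fully down on the photometer's two alignment pegs with its lens facing the lamp, and let it go. Then take the stoppered cell out of the rack by its two frosted long sides, never touching the clear ends, and hold it upright and still midway between the two lenses, its clear ends square to the light, the light passing through its middle about 15 mm above its underside. Finish still holding it there, clear of the photometer; leave the open cells, the bottle and the tissue box alone.

Things in the scene. Friction and masses are not known exactly. Their poses are not given: they have to be found in the camera images.
- photometer: Open photometer, fixed. Aluminium base plate 100 (x) x 275 (y) x 20 mm, from y = -119 to +156 mm. White lamp housing, top at 108 mm, at y = 52 to 147 mm; at the -y end the bare receiver seat; between them the open light gap, clear above the plate. Origin on the underside below the middle of the gap, z up; the light runs level along y. Yaw within 0.3 rad of world y, lamp on the robot's left.
- light_path (a point): Middle of the light path, halfway between the lamp's lens and the seated receiver's lens (76 mm apart), 70 mm above the bench; axes as the photometer's (y along the light).
- receiver_seat (a point): Centre of the receiver's seat on top of the base plate (20 mm above the bench), midway between two steel pegs at x = +18 and -18 mm of the photometer: 8 mm in diameter, 12 mm high, the last 4 mm tapering to 4 mm. With the receiver home its origin is here, its axes along the photometer's.
- receiver: Receiver head, loose, 0.26-0.46 kg, upright on the bench. Grey housing 64 (x) x 56 (y) x 85 mm high; on top a black grip rib 16 thick (x), 48 long (y), 27 mm high (top at 112 mm). Underside: two holes at x = +18 and -18 mm, 10 mm in diameter, 14 mm deep. Black lens tube, 26 mm diameter, 14 mm long, on its +y side, axis 50 mm up. Origin at the centre of the underside, z up.
- receiver_lens (a point): Middle of the front of the receiver's lens, 42 mm from the receiver's axis along its +y, 50 mm above its underside.
- rack: Cuvette rack, blue plastic block fixed to the bench, 158 (x) x 44 (y) x 22 mm high: three pockets in a row along x at -48, 0 and +48 mm, 24 x 14 mm, 16 mm deep (floor 6 mm above the bench). The three cells stand in them, long sides along the row, and stick out 29 mm above it. Origin at the centre of its underside, z up.
- cell: The stoppered glass cell (20 mm cuvette), loose, about 18 g, in any of the three pockets: 22.5 (x) x 12.5 (y) x 45 mm high, with a white round stopper knob 9 mm wide, 8 mm high on top (no other cell has one). Long sides (facing +y, -y) frosted, narrow ends (facing +x, -x) clear; light goes through along x. Origin at the centre of the underside, z up.
- cell_aim (a point): Point on the cell's middle axis, 15 mm above its underside, through which the light is to pass; axes as the cell's.
- cell_ends: The two clear end windows of the stoppered cell, fixed in it, each 10 mm wide, 45 mm high, at x = +11 and -11 mm in the cell's frame; origin the same as the cell's.
- open_cell_a: Open glass cell without stopper, otherwise the same size as the stoppered one, standing in the rack. Leave alone.
- open_cell_b: A second open glass cell, the same. Leave alone.
- bottle: Amber bottle, 52 mm in diameter, 90 mm high, loose, origin under its centre. Leave alone.
- tissue_box: Cardboard box of lens tissues, 75 x 115 x 55 mm, loose, origin under its centre. Leave alone.
- lamp_lens (a point): Middle of the lamp's lens, at the end of a black tube (26 mm diameter, 14 mm long) that points from the lamp housing to the receiver's seat; 38 mm from the middle of the light path, 70 mm above the bench.

How it is judged:
On the way, in this order (a step that is already met when the one before it is completed fails the run):
1. the receiver head is seated on its pegs, lens to the lamp, and let go (z of receiver in the frame of receiver_seat below 0.002 m and horizontal distance between receiver and receiver_seat below 0.0025 m and angle between the y axis of receiver and the y axis of photometer, either way round below 0.08 rad and y of receiver_lens in the frame of photometer above -0.045 m and contact force between the fingers and receiver below 0.05 N), for 0.3 s.
2. the stoppered cell is lifted out of the rack in the gripper (z of cell in the frame of rack above 0.025 m and contact force between the fingers and cell above 0.5 N), for 0.1 s.
At the end, for the whole second after the job is handed in: Cell gripped by its frosted sides only, upright, still, along the light (0.12 rad), touching only the fingers, its aim point within 4 mm sideways, 5 mm in height, 15 mm along of the light path's middle; receiver home (2 mm height, 2.5 mm sideways, 0.08 rad), lens to lamp, let go (all of step 1 and x of cell_aim in the frame of light_path between -0.004 and 0.004 m and y of cell_aim in the frame of light_path between -0.015 and 0.015 m and z of cell_aim in the frame of light_path between -0.005 and 0.005 m and angle between the x axis of cell and the y axis of photometer, either way round below 0.12 rad and angle between cell's own z axis and vertical below 0.12 rad and linear speed of cell below 0.02 m/s and contact force between the fingers and cell above 0.5 N and contact force between the fingers and cell_ends below 0.2 N and contact force between each of cell, the arm, the fingers and photometer below 0.05 N and contact force between each of cell, the arm and receiver below 0.05 N); the arm keeps its last pose, push and grip.
It fails at once if a finger touches a clear end of the stoppered cell (contact force between the fingers and cell_ends above 0.2 N).
It fails at once if an open cell is disturbed (distance of any of open_cell_a, open_cell_b from where it was at the start of the episode above 0.015 m).
It fails at once if the bottle or the tissue box is disturbed (distance of any of bottle, tissue_box from where it was at the start of the episode above 0.025 m).
It also fails if it takes over 58 s, if anything falls off the work surface, if the arm or the gripper's body presses on something with over 40 N, if the wrist force passes 120 N, or if a joint passes its speed limit or range.

## Working session

There is one attempt and no reset: what is moved stays moved. The work goes in short steps, Python scripts to look and compute and a shell command to move; the robot and the scene stay as the last step left them, time stands still between calls to the robot, and variables do not carry over. Pictures are saved under pics/ and viewed, at most 10 in all, crops included, and the job is handed in when it is done.

```bash
mkdir -p pics; python3 - <<'E'
from workcell import status, vision
import cv2,numpy as np
np.set_printoptions(precision=4,suppress=True)
for n in("side","top"):
    im=vision.snapshot(n); cv2.imwrite(f"pics/{n}0.png",im)
    c=vision.calibration(n); print(n,c)
print(status.state())
E
```

```text
side {'intrinsics': array([[514.7282,   0.    , 317.1497],
       [  0.    , 514.7282, 232.1682],
       [  0.    ,   0.    ,   1.    ]]), 'k1': -0.017880193934675874, 'world_to_cam': array([[ 0.9912, -0.1313, -0.0179, -0.5735],
       [ 0.0983,  0.6374,  0.7642, -0.0807],
       [-0.0889, -0.7592,  0.6447, -0.8683],
       [ 0.    ,  0.    ,  0.    ,  1.    ]])}
top {'intrinsics': array([[556.8082,   0.    , 311.1827],
       [  0.    , 556.8082, 228.4146],
       [  0.    ,   0.    ,   1.    ]]), 'k1': 0.05366623899829594, 'world_to_cam': array([[-0.0191, -0.9995,  0.0268, -0.0525],
       [ 0.989 , -0.0149,  0.1473, -0.6   ],
       [-0.1468,  0.0294,  0.9887, -0.9584],
       [ 0.    ,  0.    ,  0.    ,  1.    ]])}
{'time': 0.1, 'qpos': array([-1.4576,  0.2591,  0.0208,  1.3337,  0.    ,  1.4182]), 'dq': array([ 0.    , -0.0014,  0.0022,  0.0013,  0.    ,  0.0004]), 'joint_efforts': array([  0.0058, -55.6695,  34.507 ,   0.0116,  -0.0001,  -0.    ]), 'tool_pos': array([ 0.1444, -0.5305,  0.2557]), 'ee_rot': array([-3.1127, -0.4161, -0.    ]), 'ft_force': array([-0.1971, -0.3411, -0.2732]), 'wrist_torque': array([-0.0299,  0.0162,  0.015 ]), 'finger_force': 0.0, 'finger_gap': 1.0045451506127998}
```

View pics/top0.png

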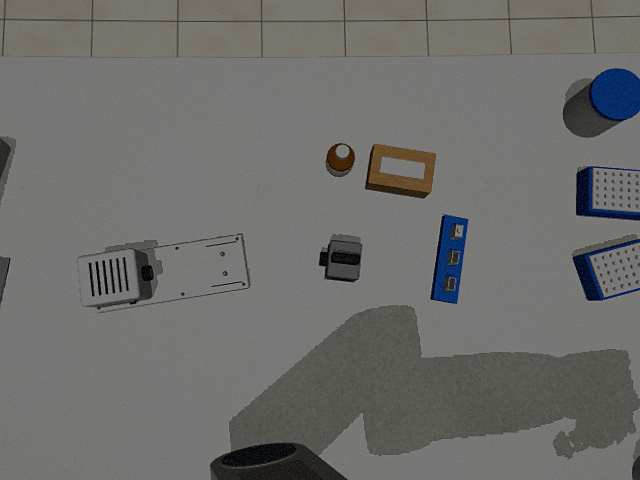

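View pics/side0.png

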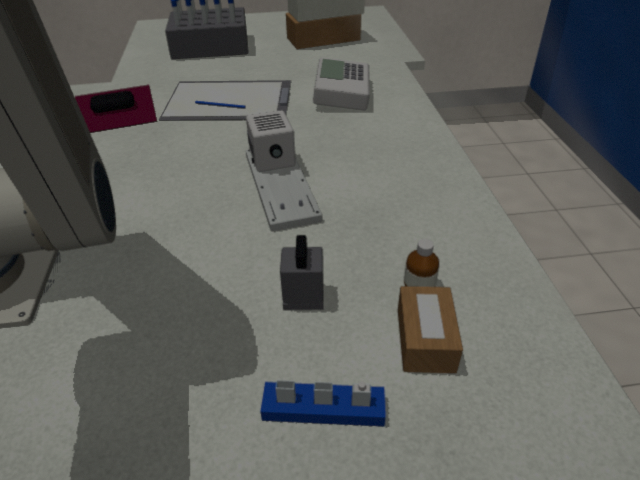

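The top view shows the lamp housing at (110,278), the pegs at about (222,254) and (226,273), and the receiver at (344,258) with its lens to the left, towards the lamp. The rack is at (450,258) with the stoppered cell at (458,231). The bottle and box lie at larger x. I'll measure these next.

```bash
cat > h.py <<'E'
import cv2,numpy as np
from workcell import status, vision
np.set_printoptions(precision=4,suppress=True)
def ray(n,uv):
    c=vision.calibration(n);K=c["intrinsics"];T=np.array(c["world_to_cam"])
    d=np.array([(uv[0]-K[0,2])/K[0,0],(uv[1]-K[1,2])/K[1,1]]);s=d.copy()
    for _ in range(20): s=d/(1+c["k1"]*(s@s))
    R=T[:3,:3];return -R.T@T[:3,3],R.T@np.array([s[0],-s[1],-1.])
def onz(n,uv,z):
    o,d=ray(n,uv);return (o+d*(z-o[2])/d[2])[:2]
def proj(n,P):
    c=vision.calibration(n);K=c["intrinsics"];p=(np.array(c["world_to_cam"])@np.r_[P,1])[:3]
    s=np.array([p[0],-p[1]])/-p[2];s=s*(1+c["k1"]*(s@s));return K[0,0]*s[0]+K[0,2],K[1,1]*s[1]+K[1,2]
def tri(uv_t,uv_s):
    A=[];b=[]
    for n,u in(("top",uv_t),("side",uv_s)):
        o,d=ray(n,u);d/=np.linalg.norm(d);M=np.eye(3)-np.outer(d,d);A.append(M);b.append(M@o)
    A=np.vstack(A);b=np.hstack(b);x=np.linalg.lstsq(A,b,rcond=None)[0];return x,np.linalg.norm(A@x-b)
def comps(mask,amin,off=(0,0)):
    n,l,s,c=cv2.connectedComponentsWithStats(mask.astype(np.uint8))
    return [(i,s[i,4],c[i]+off,s[i,:4]) for i in range(1,n) if s[i,4]>=amin],l
def rect(mask):
    return cv2.minAreaRect(np.argwhere(mask)[:,::-1].astype(np.float32))
E
python3 - <<'E'
from h import *
im=cv2.imread("pics/top0.png")
a=cv2.resize(im[225:300,200:260],None,fx=6,fy=6,interpolation=cv2.INTER_CUBIC)
b=cv2.resize(im[225:300,310:370],None,fx=6,fy=6,interpolation=cv2.INTER_CUBIC)
v=np.clip(np.hstack([a,b])*1.6,0,255).astype(np.uint8);cv2.imwrite("pics/crop1.png",v)
hsv=cv2.cvtColor(im,cv2.COLOR_BGR2HSV)
# rack
m=(hsv[...,0]>100)&(hsv[...,0]<130)&(hsv[...,1]>150);m[:, :420]=0;m[:,480:]=0
br=m&(hsv[...,2]>0)
for r in (rect(m),):
    print("rack",r);print([onz("top",p,.022) for p in cv2.boxPoints(r)])
print("V",np.unique(hsv[...,2][m],return_counts=True))
# rib: very dark
g=im.max(2);m=np.zeros(g.shape,bool);m[240:285,315:365]=g[240:285,315:365]<35
cs,l=comps(m,5)
for i,a,c,s in cs: r=rect(l==i);print("dark",a,c,r,onz("top",r[0],.112),onz("top",r[0],.05))
# plate/pegs
m=np.zeros(g.shape,bool);m[235:290,210:240]=1;print(g[244:284:1,216:232])
E
```

```text
rack ((448.92950439453125, 258.6920471191406), (26.463802337646484, 86.09241485595703), 7.650650978088379)
[array([ 0.4686, -0.2767]), array([ 0.6253, -0.3061]), array([ 0.618 , -0.3545]), array([ 0.4616, -0.3239])]
V (array([  9,  10,  11,  13,  14,  15,  16,  17,  18,  19,  20,  21,  22,
        23,  24,  25,  26,  27,  28,  29,  30,  31,  32,  33,  34,  36,
        37,  39,  40,  41,  42,  44,  45,  46,  47,  48,  49,  50,  51,
        52,  54,  56,  57,  58,  60,  61,  62,  63,  64,  65,  66,  67,
        68,  69,  70,  71,  72,  74,  75,  76,  77,  78,  79,  80,  81,
        83,  85,  86,  87,  88,  89,  90,  91,  92,  93,  94,  95,  96,
        97,  98,  99, 100, 101, 102, 103, 104, 105, 106, 107, 108, 109,
       110, 111, 112, 113, 114, 115, 116, 117, 118, 119, 120, 121, 122],
      dtype=uint8), array([  1,   1,   1,   3,   5,   3,   5,   7,   5,   8,   6,   6,   6,
        10,   8,  11,   8,   9,   7,   6,   8,   2,   5,   3,   4,   3,
         2,   1,   2,   1,   3,   4,   2,   2,   2,   2,   2,   2,   2,
         4,   1,   1,   2,   2,   1,   1,   1,   3,   2,   4,   4,  
[... 2607 characters left out ...]
  89  18  94 128 123 121 123]
 [122 121 121 118 122 121 108  76  79  70  35  93 130 122 124 123]
 [119 122 122 122 123 121 129 106  52  34  68 120 126 126 123 124]
 [124 121 123 124 121 123 125 129 129 129 126 125 124 125 123 122]
 [124 121 124 124 122 121 123 125 129 123 125 124 121 120 121 124]
 [124 119 122 117 125 122 121 125 123 118 124 122 121 123 120 117]
 [118 120 121 125 123 123 122 120 121 125 122 121 118 126 126 123]
 [126 121 120 119 123 123 124 120 125 123 120 120 124 121 124 124]
 [121 123 124 125 120 126 118 126 121 119 123 124 127 123 125 124]
 [124 117 121 124 122 123 123 123 124 128 123 134 129 133 134 126]
 [124 125 127 127 128 127 130 132 136 123  95  78  68  33  19  23]]
```

View pics/crop1.png

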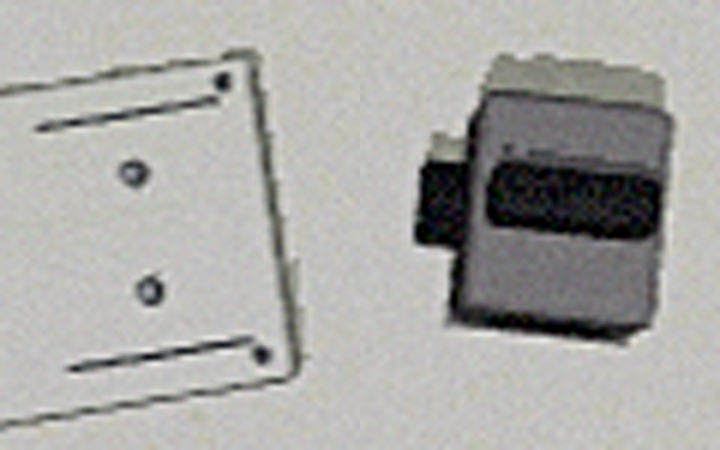

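The crop shows both pegs clearly, at full-image (222,253.6) and (224.7,273.2), and the rib centred at (345.1,258.2) with the lens pointing left. Now I'll turn these into world poses.

```bash
python3 - <<'E'
from h import *
from scipy.spatial.transform import Rotation as R
im=cv2.imread("pics/top0.png");hsv=cv2.cvtColor(im,cv2.COLOR_BGR2HSV);g=im.max(2)
P=[]
for (u0,v0) in((222,254),(225,273)):
    w=np.clip(110-g[v0-5:v0+6,u0-5:u0+6].astype(float),0,None)>0
    c=rect(w)[0];c=(c[0]+u0-5,c[1]+v0-5);P.append(onz("top",c,.028));print("peg",c,P[-1])
P=np.array(P);d=P[0]-P[1];print("seat",P.mean(0),"sep",np.linalg.norm(d),"ph yaw (x axis)",np.arctan2(d[1],d[0]))
# lamp lens tube check: black tube near (147,272)
r=((345.1,258.16),(28.7,10.8),6.7)
e=[onz("top",p,.112) for p in cv2.boxPoints(r)];e=np.array(e);print("rib box",e)
L=e-np.roll(e,-1,0)
for v in L[:2]:print(np.linalg.norm(v),np.arctan2(v[1],v[0]))
print("rib",onz("top",r[0],.112))
m=(hsv[...,0]>100)&(hsv[...,0]<130)&(hsv[...,1]>150)&(hsv[...,2]>88);m[:,:420]=0;m[:,480:]=0
r=rect(m);e=np.array([onz("top",p,.022) for p in cv2.boxPoints(r)]);print("rack",r,onz("top",r[0],.022),e)
for v in (e-np.roll(e,-1,0))[:2]:print(np.linalg.norm(v),np.arctan2(v[1],v[0]))
k=np.zeros(g.shape,bool);k[220:300,435:470]=(hsv[220:300,435:470,1]<90)&(g[220:300,435:470]>90)
for i,a,c,s in comps(k,5)[0]:print("lite",a,c,s,onz("top",c,.051),onz("top",c,.059))
m=(hsv[...,0]>8)&(hsv[...,0]<22)&(hsv[...,1]>100);m[:140]=0;m[200:]=0;m[:,:365]=0;m[:,440:]=0
r=rect(m);print("box",[onz("top",p,.03) for p in cv2.boxPoints(r)])
print(R.from_rotvec(status.state()["ee_rot"]).as_matrix())
print(proj("side",[.53,-.115,.112]))
E
```

```text
peg (221.80000066757202, 253.39999961853027) [0.5582 0.0995]
peg (224.5, 272.5) [0.5236 0.0945]
seat [0.5409 0.097 ] sep 0.03500229494589544 ph yaw (x axis) 0.14395071715503818
rib box [[ 0.5322 -0.0914]
 [ 0.5502 -0.0939]
 [ 0.5438 -0.1415]
 [ 0.5259 -0.1388]]
0.018106970991398637 3.000520172441277
0.04800215144050149 1.4373933313550873
rib [ 0.538  -0.1164]
rack ((450.46453857421875, 258.565185546875), (23.906044006347656, 85.32164764404297), 7.9893269538879395) [ 0.5426 -0.3181] [[ 0.4694 -0.2815]
 [ 0.6245 -0.3117]
 [ 0.6176 -0.3553]
 [ 0.4627 -0.3241]]
0.15808668647665133 2.9492345703302814
0.044149490756707016 1.4134927106175863
lite 144 [436.6389 234.5625] [435 220   6  42] [ 0.5836 -0.2875] [ 0.5825 -0.2855]
lite 570 [465.2719 269.4386] [458 220  12  80] [ 0.5203 -0.3351] [ 0.5197 -0.3327]
lite 80 [458.6375 230.3125] [455 224   9  13] [ 0.5907 -0.3275] [ 0.5895 -0.3251]
lite 5 [458. 257.] [458 255   1   5] [ 0.5426 -0.3235] [ 0.5419 -0.3212]
lite 5 [449.6 277.6] [449 277   3   3] [ 0.5062 -0.3064] [ 0.5058 -0.3042]
lite 5 [455. 280.] [455 278   1   5] [ 0.5018 -0.3158] [ 0.5014 -0.3135]
lite 5 [448. 284.] [448 282   1   5] [ 0.495  -0.3029] [ 0.4946 -0.3007]
lite 6 [453.8333 287.5   ] [453 285   2   6] [ 0.4887 -0.3129] [ 0.4884 -0.3106]
box [array([ 0.6752, -0.1631]), array([ 0.7612, -0.1795]), array([ 0.7394, -0.3   ]), array([ 0.6538, -0.2822])]
[[ 0.9649  0.2627 -0.0001]
 [ 0.2627 -0.9649  0.0012]
 [ 0.0002 -0.0012 -1.    ]]
(np.float64(293.26884424711943), np.float64(243.27512757103463))
```

```bash
python3 -m inch '[{"dp":[0.042,-0.026,0],"spin":0,"gripper":0},{"dp":[0.085,-0.052,0],"spin":0,"gripper":0},{"dp":[0.128,-0.078,0],"spin":0,"gripper":0},{"dp":[0.171,-0.104,0],"spin":0,"gripper":0},{"dp":[0.214,-0.130,0],"spin":0,"gripper":0}]' 40
python3 -m inch '[{"dp":[0.042,-0.026,0],"spin":0,"gripper":0},{"dp":[0.085,-0.052,0],"spin":0,"gripper":0},{"dp":[0.128,-0.078,0],"spin":0,"gripper":0},{"dp":[0.171,-0.104,0],"spin":0,"gripper":0},{"dp":[0.214,-0.130,0],"spin":0,"gripper":0}]'
python3 -m inch '[{"dp":[0.031,-0.018,0],"spin":-0.15,"gripper":0},{"dp":[0.061,-0.036,0],"spin":-0.30,"gripper":0},{"dp":[0.061,-0.036,0],"spin":-0.45,"gripper":0},{"dp":[0.061,-0.036,0],"spin":-0.60,"gripper":0},{"dp":[0.061,-0.036,0],"spin":-0.75,"gripper":0}]'
python3 -m inch '[{"dp":[0,0,0],"spin":-0.15,"gripper":0.3},{"dp":[0,0,0],"spin":-0.30,"gripper":0.3},{"dp":[0,0,0],"spin":-0.42,"gripper":0.3},{"dp":[0,0,0],"spin":-0.42,"gripper":0.3}]'
```

```text
time: 0.6
tool_pos: [0.3169, -0.348, 0.2561]
ee_rot: [-3.114, -0.415, 0.0]
ft_force: [0.8, -1.1, 0.3]
finger_gap: 0.998
finger_force: 0.0
time: 1.1
tool_pos: [0.4888, -0.1669, 0.2562]
ee_rot: [-3.114, -0.416, 0.0]
ft_force: [0.2, -1.5, 0.3]
finger_gap: 0.998
finger_force: 0.0
time: 1.6
tool_pos: [0.5372, -0.1175, 0.2557]
ee_rot: [-2.739, -1.537, 0.001]
ft_force: [-0.1, -0.5, 1.5]
finger_gap: 0.996
finger_force: 0.0
time: 2.0
tool_pos: [0.5371, -0.118, 0.256]
ee_rot: [-2.364, -2.068, 0.0]
ft_force: [0.4, -0.7, -0.5]
finger_gap: 0.701
finger_force: 0.0
```

```bash
python3 -m inch '[{"dp":[0.002,0.001,0.04],"spin":0,"gripper":0.3},{"dp":[0.002,0.001,0.08],"spin":0,"gripper":0.3},{"dp":[0.002,0.001,0.11],"spin":0,"gripper":0.3},{"dp":[0.002,0.001,0.13],"spin":0,"gripper":0.3},{"dp":[0.002,0.001,0.143],"spin":0,"gripper":0.3}]' 60
python3 -m inch '[{"dp":[0,0,0],"spin":0,"gripper":0.5},{"dp":[0,0,0],"spin":0,"gripper":0.7},{"dp":[0,0,0],"spin":0,"gripper":1},{"dp":[0,0,0],"spin":0,"gripper":1},{"dp":[0,0,0],"spin":0,"gripper":1}]' 60
python3 -m inch '[{"dp":[0,0,0],"spin":0,"gripper":1},{"dp":[0,0,0],"spin":0,"gripper":1},{"dp":[0,0,0],"spin":0,"gripper":1},{"dp":[0,0,0],"spin":0,"gripper":1},{"dp":[0,0,0],"spin":0,"gripper":1}]' 60
```

```text
time: 2.5
tool_pos: [0.5376, -0.1159, 0.1113]
ee_rot: [-2.369, -2.06, 0.002]
ft_force: [-0.0, -0.2, 0.2]
finger_gap: 0.703
finger_force: 0.0
time: 3.0
tool_pos: [0.539, -0.1164, 0.1142]
ee_rot: [2.365, 2.065, 0.001]
ft_force: [-0.1, -0.3, 3.7]
finger_gap: 0.171
finger_force: 62.5
time: 3.5
tool_pos: [0.5391, -0.1164, 0.1142]
ee_rot: [2.365, 2.065, 0.002]
ft_force: [1.7, 0.1, 6.9]
finger_gap: 0.173
finger_force: 62.8
```

```bash
python3 -m inch '[{"dp":[0,0,-0.015],"spin":0,"gripper":1},{"dp":[0,0,-0.035],"spin":0,"gripper":1},{"dp":[0,0,-0.055],"spin":0,"gripper":1},{"dp":[0,0,-0.07],"spin":0,"gripper":1},{"dp":[0,0,-0.07],"spin":0,"gripper":1}]' 80
python3 -m inch '[{"dp":[0.02,-0.003,0],"spin":-0.03,"gripper":1},{"dp":[0.05,-0.006,0],"spin":-0.07,"gripper":1},{"dp":[0.08,-0.010,0],"spin":-0.11,"gripper":1},{"dp":[0.11,-0.013,0],"spin":-0.15,"gripper":1},{"dp":[0.14,-0.017,0],"spin":-0.18,"gripper":1}]'
```

```text
time: 4.0
tool_pos: [0.5389, -0.1164, 0.1847]
ee_rot: [2.365, 2.065, 0.002]
ft_force: [-0.3, 0.3, -3.8]
finger_gap: 0.168
finger_force: 78.5
time: 4.5
tool_pos: [0.5397, 0.026, 0.1819]
ee_rot: [-2.168, -2.271, 0.002]
ft_force: [0.5, 0.6, -3.8]
finger_gap: 0.172
finger_force: 78.4
```

```bash
python3 - <<'E'
from h import *
from scipy.spatial.transform import Rotation as R
s=status.state();M=R.from_rotvec(s["ee_rot"]).as_matrix();print(s["tool_pos"],np.arctan2(M[1,0],M[0,0]),s["finger_gap"],s["ft_force"])
print("dp to seat",M.T@(np.array([.5415,.097,s["tool_pos"][2]])-s["tool_pos"]))
im=cv2.imread("pics/top0.png");g=im.max(2)
# plate yaw from long edges: fit dark edge line, upper edge cols 165..235
for c0,c1,fn in((165,236,lambda c:253-0.19*(c-112)*0+0),):
    pass
e=cv2.Canny(g,60,150);L=cv2.HoughLinesP(e[225:320,100:255],1,np.pi/360,25,minLineLength=35,maxLineGap=6)
for x1,y1,x2,y2 in L[:,0]:
    a=onz("top",(x1+100,y1+225),.02);b=onz("top",(x2+100,y2+225),.02);d=a-b;print((x1+100,y1+225,x2+100,y2+225),a,b,np.arctan2(d[1],d[0])%np.pi-np.pi/2,np.linalg.norm(d))
E
```

```text
[0.5397 0.026  0.1819] 1.6170425027485804 0.1724987592863536 [ 0.5128  0.6078 -3.8006]
dp to seat [0.0709 0.005  0.    ]
(np.int32(100), np.int32(313), np.int32(249), np.int32(288)) [0.4567 0.3142] [0.4953 0.0513] 0.14589503052312347 0.265698061495099
(np.int32(101), np.int32(311), np.int32(250), np.int32(286)) [0.4602 0.3126] [0.4989 0.0495] 0.14616873615148052 0.26593490001258824
(np.int32(158), np.int32(245), np.int32(195), np.int32(240)) [0.5764 0.2158] [0.5845 0.1494] 0.12111431671703876 0.06696274076666393
(np.int32(100), np.int32(303), np.int32(138), np.int32(297)) [0.4743 0.3149] [0.4833 0.2489] 0.13660962406132793 0.06662266797613467
(np.int32(177), np.int32(244), np.int32(215), np.int32(239)) [0.5777 0.1817] [0.5858 0.1131] 0.11730463964750104 0.06911123561686347
(np.int32(213), np.int32(287), np.int32(250), np.int32(281)) [0.4984 0.116 ] [0.5079 0.0495] 0.1421607557422322 0.06726019224560213
(np.int32(240), np.int32(233), np.int32(248), np.int32(286)) [0.5962 0.0676] [0.499  0.0531] -1.4230494297688654 0.09828702922454839
(np.int32(211), np.int32(287), np.int32(249), np.int32(280)) [0.4985 0.1196] [0.5098 0.0513] 0.16382306212780007 0.06928984172158273
(np.int32(242), np.int32(233), np.int32(250), np.int32(287)) [0.5961 0.0639] [0.4971 0.0495] -1.4262259486738058 0.10007509077394613
(np.int32(134), np.int32(254), np.int32(140), np.int32(304)) [0.5608 0.2582] [0.4709 0.245 ] -1.4247571494198719 0.09085920026392481
(np.int32(148), np.int32(259), np.int32(152), np.int32(302)) [0.5512 0.2331] [0.4739 0.224 ] -1.4538896412375302 0.07782875390888712
(np.int32(138), np.int32(304), np.int32(175), np.int32(298)) [0.4709 0.2485] [0.4801 0.1835] 0.14036879101208655 0.0656338832249055
```

```bash
python3 -m inch '[{"dp":[0.025,0.002,0],"spin":-0.04,"gripper":1},{"dp":[0.05,0.004,0.006],"spin":-0.07,"gripper":1},{"dp":[0.071,0.005,0.015],"spin":-0.1,"gripper":1},{"dp":[0.071,0.005,0.022],"spin":-0.1,"gripper":1},{"dp":[0.071,0.005,0.022],"spin":-0.1,"gripper":1}]'
python3 - <<'E'
from h import *
t=vision.snapshot("top");s=vision.snapshot("side");cv2.imwrite("pics/t2.png",t);cv2.imwrite("pics/s2.png",s)
a=cv2.resize(t[215:315,130:260],(520,400),interpolation=cv2.INTER_CUBIC)
b=cv2.resize(s[120:240,235:335],(280,336),interpolation=cv2.INTER_CUBIC);b=cv2.copyMakeBorder(b,0,64,0,0,0)
cv2.imwrite("pics/crop2.png",np.clip(np.hstack([a,b])*1.5,0,255).astype(np.uint8))
st=status.state();print(st["tool_pos"],st["ee_rot"])
E
```

```text
time: 5.0
tool_pos: [0.5411, 0.0962, 0.1592]
ee_rot: [-2.052, -2.375, 0.004]
ft_force: [-0.1, 0.6, -4.2]
finger_gap: 0.168
finger_force: 78.3
[0.542  0.0954 0.1607] [-2.0552 -2.3751  0.0016]
```

View pics/crop2.png

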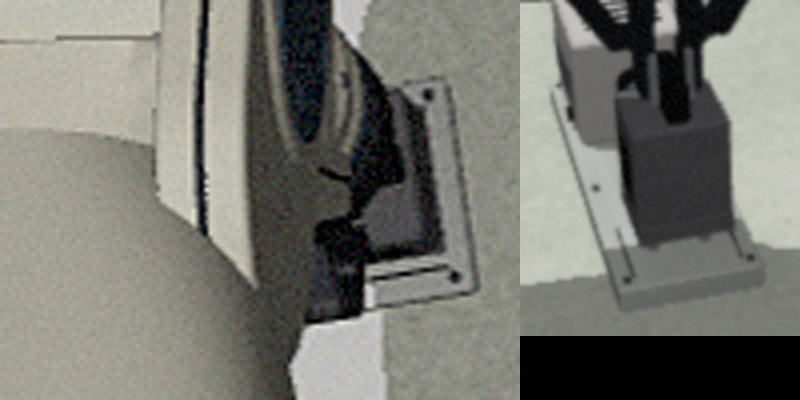

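The receiver hangs over the seat, with its lens to the lamp. In the side view its bottom front corners are at about (276.8,205.7) and (311.1,201.4), and the top view is mostly hidden by the arm. I'll cross-check against the pegs in the side view.

```bash
python3 - <<'E'
from h import *
s0=cv2.imread("pics/side0.png").max(2);s2=cv2.imread("pics/s2.png").max(2)
for P in([.5582,.0995,.03],[.5236,.0945,.03]):print("pred peg side",proj("side",P))
sub=s0[190:225,262:320];m=sub<110
for i,a,c,s in comps(m,3,(262,190))[0]:print("side dark",a,c,s)
th=.145;ex=np.array([np.cos(th),np.sin(th)]);ey=np.array([-np.sin(th),np.cos(th)])
t=np.array([.542,.0954])
for sx in(-32,32):
    p=t+ex*sx/1e3-ey*.028;print("pred corner bottom",proj("side",[*p,.0465]),"top",proj("side",[*p,.1315]))
e=cv2.Canny(cv2.resize(s2[120:240,235:335],None,fx=4,fy=4,interpolation=cv2.INTER_CUBIC),30,80)
L=cv2.HoughLinesP(e,1,np.pi/360,50,minLineLength=90,maxLineGap=10)
for l in L[:,0]:
    print(np.array(l)/4.-.375+[235,120,235,120])
E
```

```text
pred peg side (np.float64(299.2836650056474), np.float64(200.18764683048005))
pred peg side (np.float64(281.25926249811897), np.float64(203.46744917313836))
side dark 410 [298.2976 217.1268] [ 0  5 58 30]
side dark 38 [300.3684 202.8684] [36  9  6  8]
side dark 57 [272.2807 212.1404] [ 7 11  8 21]
side dark 34 [282.0588 206.1765] [17 13  7  7]
pred corner bottom (np.float64(276.9690631977733), np.float64(206.98107812347845)) top (np.float64(273.5748104621613), np.float64(167.31077758592113))
pred corner bottom (np.float64(311.04517192188894), np.float64(200.7127255731146)) top (np.float64(309.7887177025561), np.float64(161.22010556508465))
[246.625 153.625 264.875 208.125]
[245.875 157.125 265.875 216.875]
[309.875 162.625 310.125 195.375]
```

```bash
python3 -m inch '[{"dp":[0,0,0.006],"spin":0,"gripper":1},{"dp":[0,0,0.012],"spin":0,"gripper":1},{"dp":[0,0,0.012],"spin":0,"gripper":1}]'
python3 -m inch '[{"dp":[0,0,0.002],"spin":0,"gripper":1},{"dp":[0,0,0.004],"spin":0,"gripper":1},{"dp":[0,0,0.006],"spin":0,"gripper":1},{"dp":[0,0,0.006],"spin":0,"gripper":1}]'
```

```text
time: 5.4
tool_pos: [0.5418, 0.0954, 0.1483]
ee_rot: [-2.055, -2.375, 0.002]
ft_force: [-0.5, -0.6, -4.0]
finger_gap: 0.168
finger_force: 78.3
time: 5.8
tool_pos: [0.542, 0.0962, 0.1431]
ee_rot: [-2.054, -2.376, -0.0]
ft_force: [-0.4, 1.6, -3.4]
finger_gap: 0.173
finger_force: 78.4
```

```bash
python3 -m inch '[{"dp":[0.001,0,0.001],"spin":0,"gripper":1},{"dp":[0.001,0,0.003],"spin":0,"gripper":1},{"dp":[0.001,0,0.005],"spin":0,"gripper":1},{"dp":[0.001,0,0.006],"spin":0,"gripper":1}]'
```

```text
time: 6.2
tool_pos: [0.5419, 0.097, 0.137]
ee_rot: [-2.054, -2.376, 0.0]
ft_force: [-0.5, 1.2, -2.1]
finger_gap: 0.167
finger_force: 78.6
```

```bash
python3 -m inch '[{"dp":[0,0,0.001],"spin":0,"gripper":1},{"dp":[0,0,0.002],"spin":0,"gripper":1},{"dp":[0,0,0.003],"spin":0,"gripper":1},{"dp":[0,0,0.003],"spin":0,"gripper":1}]'
python3 -m inch '[{"dp":[0,0,0.001],"spin":0,"gripper":1},{"dp":[0,0,0.0015],"spin":0,"gripper":1},{"dp":[0,0,0.0015],"spin":0,"gripper":1}]'
```

```text
time: 6.6
tool_pos: [0.542, 0.097, 0.1343]
ee_rot: [-2.054, -2.376, -0.0]
ft_force: [-2.7, 2.2, -1.6]
finger_gap: 0.169
finger_force: 78.7
time: 6.9
tool_pos: [0.5422, 0.0973, 0.1342]
ee_rot: [2.054, 2.376, 0.002]
ft_force: [-5.8, 3.8, 11.1]
finger_gap: 0.169
finger_force: 80.7
```

```bash
python3 -m inch '[{"dp":[0,0,-0.001],"spin":0,"gripper":0.85},{"dp":[0,0,-0.001],"spin":0,"gripper":0.7},{"dp":[0,0,-0.001],"spin":0,"gripper":0.6},{"dp":[0,0,-0.001],"spin":0,"gripper":0.5}]'
python3 -m inch '[{"dp":[0,0,-0.01],"spin":0,"gripper":0.5},{"dp":[0,0,-0.03],"spin":0,"gripper":0.5},{"dp":[0,0,-0.06],"spin":0,"gripper":0.5},{"dp":[0,0,-0.1],"spin":0,"gripper":0.5},{"dp":[0,0,-0.1],"spin":0,"gripper":0.5}]'
python3 - <<'E'
from h import *
from scipy.spatial.transform import Rotation as R
s=status.state();M=R.from_rotvec(s["ee_rot"]).as_matrix();print(s["tool_pos"],np.arctan2(M[1,0],M[0,0]),s["finger_gap"],s["time"])
print("dp to cell",M.T@(np.array([.590,-.3272,s["tool_pos"][2]])-s["tool_pos"]))
E
```

```text
time: 7.3
tool_pos: [0.5425, 0.0967, 0.1339]
ee_rot: [2.054, 2.376, 0.0]
ft_force: [0.9, -0.3, 0.1]
finger_gap: 0.496
finger_force: 0.0
time: 7.8
tool_pos: [0.544, 0.0969, 0.2395]
ee_rot: [2.05, 2.372, 0.009]
ft_force: [1.1, 0.1, 0.2]
finger_gap: 0.5
finger_force: 0.0
[0.544  0.0969 0.2395] 1.715790044349436 0.5001774298809893 7.8
dp to cell [-0.4263 -0.0158  0.0004]
```

```bash
python3 -m inch '[{"dp":[-0.045,-0.002,0],"spin":0,"gripper":0.5},{"dp":[-0.09,-0.004,0],"spin":0,"gripper":0.5},{"dp":[-0.135,-0.006,0],"spin":0,"gripper":0.5},{"dp":[-0.18,-0.007,0],"spin":0,"gripper":0.5},{"dp":[-0.22,-0.008,0],"spin":0,"gripper":0.5}]'
python3 -m inch '[{"dp":[-0.045,-0.002,0],"spin":-0.15,"gripper":0.5},{"dp":[-0.09,-0.004,0],"spin":-0.3,"gripper":0.5},{"dp":[-0.135,-0.006,0],"spin":-0.45,"gripper":0.5},{"dp":[-0.18,-0.007,0],"spin":-0.6,"gripper":0.5},{"dp":[-0.206,-0.008,0],"spin":-0.74,"gripper":0.5}]'
python3 -m inch '[{"dp":[0,0,0],"spin":-0.15,"gripper":0.5},{"dp":[0,0,0],"spin":-0.3,"gripper":0.5},{"dp":[0,0,0],"spin":-0.45,"gripper":0.5},{"dp":[0,0,0],"spin":-0.49,"gripper":0.5},{"dp":[0,0,0],"spin":-0.494,"gripper":0.5}]'
python3 - <<'E'
from h import *
from scipy.spatial.transform import Rotation as R
s=status.state();M=R.from_rotvec(s["ee_rot"]).as_matrix();print(s["tool_pos"],np.arctan2(M[1,0],M[0,0]),s["time"])
print("dp to cell",M.T@(np.array([.590,-.3272,s["tool_pos"][2]])-s["tool_pos"]))
t=vision.snapshot("top");sd=vision.snapshot("side");cv2.imwrite("pics/t3.png",t);cv2.imwrite("pics/s3.png",sd)
f=lambda im:cv2.resize(im,(400,400),interpolation=cv2.INTER_CUBIC)
cv2.imwrite("pics/crop3.png",np.clip(np.hstack([f(t[220:320,160:260]),f(sd[320:440,250:370])])*1.5,0,255).astype(np.uint8))
E
```

```text
time: 8.3
tool_pos: [0.566, -0.1241, 0.2341]
ee_rot: [2.055, 2.376, -0.0]
ft_force: [1.6, -0.5, -0.5]
finger_gap: 0.494
finger_force: 0.0
time: 8.8
tool_pos: [0.5876, -0.3304, 0.2333]
ee_rot: [-1.05, -2.961, 0.001]
ft_force: [-0.6, 0.6, -0.5]
finger_gap: 0.5
finger_force: 0.0
time: 9.3
tool_pos: [0.5878, -0.3271, 0.2339]
ee_rot: [0.3, 3.127, -0.0]
ft_force: [-0.4, 0.2, 0.1]
finger_gap: 0.496
finger_force: 0.0
[ 0.5878 -0.3271  0.2339] 2.950139846933341 9.3
dp to cell [-0.0022  0.0003  0.    ]
```

View pics/crop3.png

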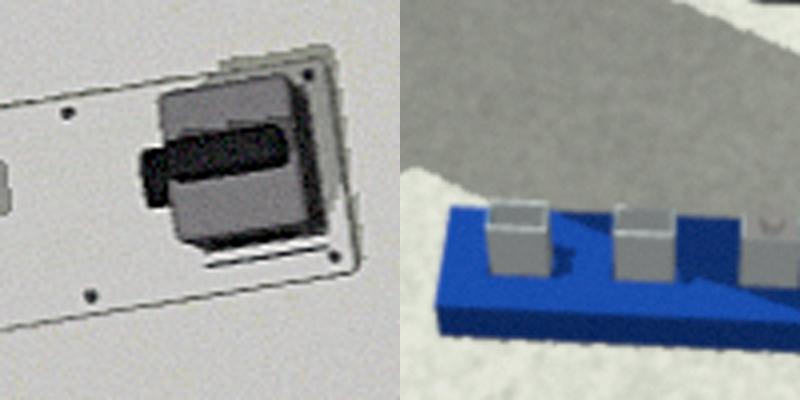

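The receiver sits square on the seat with its lens to the lamp. The open cells stand untouched in the rack, and the stoppered one is third, at larger x. Descending on it now.

```bash
python3 -m inch '[{"dp":[-0.002,0,0.04],"spin":0,"gripper":0.55},{"dp":[-0.002,0,0.08],"spin":0,"gripper":0.55},{"dp":[-0.002,0,0.12],"spin":0,"gripper":0.55},{"dp":[-0.002,0,0.145],"spin":0,"gripper":0.55},{"dp":[-0.002,0,0.145],"spin":0,"gripper":0.55}]' 20
python3 - <<'E'
from h import *
t=vision.snapshot("top");sd=vision.snapshot("side");cv2.imwrite("pics/t4.png",t);cv2.imwrite("pics/s4.png",sd)
f=lambda im:cv2.resize(im,(400,400),interpolation=cv2.INTER_CUBIC)
cv2.imwrite("pics/crop4.png",np.clip(np.hstack([f(t[180:280,410:510]),f(sd[300:440,290:430])])*1.5,0,255).astype(np.uint8))
s=status.state();print(s["tool_pos"])
print(tri((458.6,230.3),(362,387)),proj("side",s["tool_pos"]-[0,0,.028]))
E
```

```text
time: 9.9
tool_pos: [0.5881, -0.3261, 0.085]
ee_rot: [-0.302, -3.121, -0.005]
ft_force: [-0.5, 0.2, 0.8]
finger_gap: 0.449
finger_force: 0.0
[ 0.59   -0.3274  0.0894]
(array([ 0.5916, -0.3277,  0.0504]), np.float64(0.0011567315390855362)) (np.float64(360.34814913730787), np.float64(382.0325515219842))
```

View pics/crop4.png

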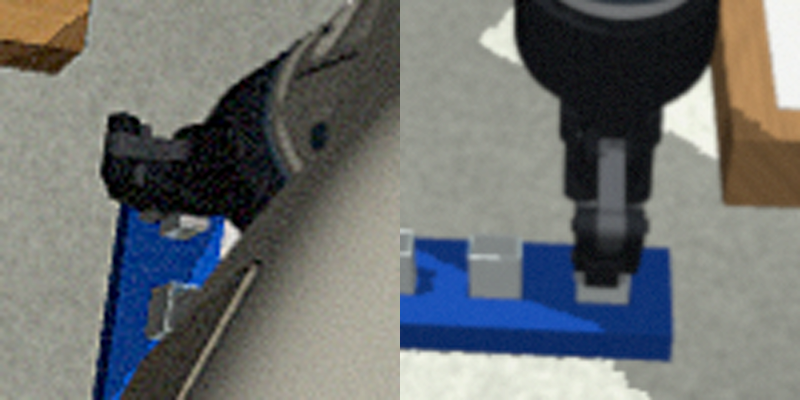

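The fingers are in line with the stoppered cell (about pixel 361 in the side view), with the box and the neighbouring cell clear.

```bash
python3 -m inch '[{"dp":[0,0,0.012],"spin":0,"gripper":0.55},{"dp":[0,0,0.024],"spin":0,"gripper":0.55},{"dp":[0,0,0.035],"spin":0,"gripper":0.55},{"dp":[0,0,0.035],"spin":0,"gripper":0.55}]' 20
python3 -m inch '[{"dp":[0,0,0],"spin":0,"gripper":0.65},{"dp":[0,0,0],"spin":0,"gripper":0.75},{"dp":[0,0,0],"spin":0,"gripper":0.82},{"dp":[0,0,0],"spin":0,"gripper":0.9},{"dp":[0,0,0],"spin":0,"gripper":0.95}]' 20
python3 -m inch '[{"dp":[0,0,0],"spin":0,"gripper":0.95},{"dp":[0,0,0],"spin":0,"gripper":0.95},{"dp":[0,0,0],"spin":0,"gripper":0.95}]' 20
```

```text
time: 10.4
tool_pos: [0.589, -0.3268, 0.0519]
ee_rot: [-0.301, -3.125, -0.002]
ft_force: [-0.0, -0.1, 1.1]
finger_gap: 0.453
finger_force: 0.0
time: 10.9
tool_pos: [0.59, -0.3275, 0.0543]
ee_rot: [0.301, 3.126, -0.001]
ft_force: [-0.6, 0.8, 2.7]
finger_gap: 0.145
finger_force: 22.7
time: 11.2
tool_pos: [0.59, -0.3275, 0.0543]
ee_rot: [0.301, 3.126, -0.001]
ft_force: [-0.4, -1.1, 4.2]
finger_gap: 0.14
finger_force: 23.1
```

```bash
python3 -m inch '[{"dp":[0,0,-0.01],"spin":0,"gripper":0.95},{"dp":[0,0,-0.03],"spin":0,"gripper":0.95},{"dp":[0,0,-0.06],"spin":0,"gripper":0.95},{"dp":[0,0,-0.1],"spin":0,"gripper":0.95},{"dp":[0,0,-0.14],"spin":0,"gripper":0.95}]' 30
python3 -m inch '[{"dp":[0,0,-0.02],"spin":0.12,"gripper":0.95},{"dp":[0,0,-0.03],"spin":0.24,"gripper":0.95},{"dp":[0,0,-0.03],"spin":0.36,"gripper":0.95},{"dp":[0,0,-0.03],"spin":0.48,"gripper":0.95},{"dp":[0,0,-0.03],"spin":0.6,"gripper":0.95}]'
python3 -m inch '[{"dp":[0,0,0],"spin":0.12,"gripper":0.95},{"dp":[0,0,0],"spin":0.24,"gripper":0.95},{"dp":[0,0,0],"spin":0.36,"gripper":0.95},{"dp":[0,0,0],"spin":0.5,"gripper":0.95},{"dp":[0,0,0],"spin":0.635,"gripper":0.95}]'
python3 -m inch '[{"dp":[0,0,0],"spin":0,"gripper":0.95},{"dp":[0,0,0],"spin":0,"gripper":0.95}]'
python3 - <<'E'
from h import *
from scipy.spatial.transform import Rotation as R
s=status.state();M=R.from_rotvec(s["ee_rot"]).as_matrix();print(s["tool_pos"],np.arctan2(M[1,0],M[0,0]),s["time"])
print("dp",M.T@(np.array([.5304,.1762,s["tool_pos"][2]])-s["tool_pos"]))
E
```

```text
time: 11.7
tool_pos: [0.5892, -0.327, 0.1952]
ee_rot: [-0.301, -3.126, -0.001]
ft_force: [-0.6, 0.4, -0.1]
finger_gap: 0.136
finger_force: 30.5
time: 12.2
tool_pos: [0.5895, -0.3271, 0.2242]
ee_rot: [-1.219, -2.895, -0.0]
ft_force: [-0.6, -0.1, -1.0]
finger_gap: 0.139
finger_force: 30.5
time: 12.7
tool_pos: [0.5895, -0.3272, 0.2241]
ee_rot: [-2.062, -2.369, 0.0]
ft_force: [0.0, 0.6, -1.2]
finger_gap: 0.134
finger_force: 30.5
time: 12.9
tool_pos: [0.5896, -0.3272, 0.2239]
ee_rot: [-2.051, -2.379, 0.0]
ft_force: [0.3, -0.5, -1.0]
finger_gap: 0.142
finger_force: 30.5
[ 0.5896 -0.3272  0.2239] 1.718749387754292 12.9
dp [0.5067 0.0156 0.0001]
```

```bash
python3 -m inch '[{"dp":[0.04,0.001,0],"spin":0,"gripper":0.95},{"dp":[0.08,0.002,0],"spin":0,"gripper":0.95},{"dp":[0.12,0.004,0],"spin":0,"gripper":0.95},{"dp":[0.16,0.005,0],"spin":0,"gripper":0.95},{"dp":[0.2,0.006,0],"spin":0,"gripper":0.95}]'
python3 -m inch '[{"dp":[0.04,0.001,0],"spin":0,"gripper":0.95},{"dp":[0.08,0.002,0],"spin":0,"gripper":0.95},{"dp":[0.12,0.004,0],"spin":0,"gripper":0.95},{"dp":[0.16,0.005,0],"spin":0,"gripper":0.95},{"dp":[0.2,0.006,0],"spin":0,"gripper":0.95}]'
python3 -m inch '[{"dp":[0.04,0.001,0],"spin":0,"gripper":0.95},{"dp":[0.08,0.002,0],"spin":0,"gripper":0.95},{"dp":[0.107,0.004,0],"spin":0,"gripper":0.95},{"dp":[0.107,0.004,0],"spin":0,"gripper":0.95},{"dp":[0.107,0.004,0],"spin":0,"gripper":0.95}]'
python3 - <<'E'
from h import *
from scipy.spatial.transform import Rotation as R
s=status.state();M=R.from_rotvec(s["ee_rot"]).as_matrix();print(s["tool_pos"],np.arctan2(M[1,0],M[0,0]),s["time"])
print("dp",M.T@(np.array([.5304,.1762,.1033])-s["tool_pos"]))
E
```

```text
time: 13.4
tool_pos: [0.5665, -0.127, 0.224]
ee_rot: [2.052, 2.379, 0.0]
ft_force: [0.7, 0.3, 0.4]
finger_gap: 0.137
finger_force: 30.5
time: 13.9
tool_pos: [0.5437, 0.0718, 0.2241]
ee_rot: [2.051, 2.379, 0.0]
ft_force: [0.7, 0.9, -0.1]
finger_gap: 0.142
finger_force: 30.5
time: 14.4
tool_pos: [0.5326, 0.1772, 0.2238]
ee_rot: [2.051, 2.38, -0.0]
ft_force: [-1.1, 0.5, 0.4]
finger_gap: 0.142
finger_force: 30.5
[0.5326 0.1772 0.2238] 1.718844419908472 14.4
dp [-0.0006 -0.0023  0.1205]
```

```bash
python3 -m inch '[{"dp":[-0.001,-0.002,0.03],"spin":0,"gripper":0.95},{"dp":[-0.001,-0.002,0.06],"spin":0,"gripper":0.95},{"dp":[-0.001,-0.002,0.09],"spin":0,"gripper":0.95},{"dp":[-0.001,-0.002,0.11],"spin":0,"gripper":0.95},{"dp":[-0.001,-0.002,0.1205],"spin":0,"gripper":0.95}]'
python3 -m inch '[{"dp":[0,0,0],"spin":0,"gripper":0.95},{"dp":[0,0,0],"spin":0,"gripper":0.95},{"dp":[0,0,0],"spin":0,"gripper":0.95}]'
python3 - <<'E'
from h import *
t=vision.snapshot("top");sd=vision.snapshot("side");cv2.imwrite("pics/t5.png",t);cv2.imwrite("pics/s5.png",sd)
f=lambda im:cv2.resize(im,(400,400),interpolation=cv2.INTER_CUBIC)
cv2.imwrite("pics/crop5.png",np.clip(np.hstack([f(t[220:320,100:200]),f(sd[100:220,220:340])])*1.5,0,255).astype(np.uint8))
s=status.state();print(s["tool_pos"],s["ft_force"],s["dq"])
# seated receiver and pegs/lamp lens cross-check from earlier unobstructed pictures
g=cv2.imread("pics/t3.png").max(2);m=np.zeros(g.shape,bool);m[240:275,190:240]=g[240:275,190:240]<35
for i,a,c,b in comps(m,30)[0]:print("dark t3",a,c,b,onz("top",c,.132))
g=cv2.imread("pics/side0.png").max(2);m=np.zeros(g.shape,bool);m[135:170,262:295]=g[135:170,262:295]<40
for i,a,c,b in comps(m,10)[0]:print("lamp lens side",a,c,b)
print("pred lamp lens side",proj("side",[.5304-.038*np.sin(.145),.1762+.038*np.cos(.145),.07]))
g=cv2.imread("pics/top0.png").max(2);m=np.zeros(g.shape,bool);m[255:295,138:160]=g[255:295,138:160]<35
for i,a,c,b in comps(m,10)[0]:print("lamp tube top",a,c,b,onz("top",c,.075))
E
```

```text
time: 14.9
tool_pos: [0.5305, 0.1741, 0.1016]
ee_rot: [-2.055, -2.374, 0.003]
ft_force: [0.1, -0.1, -0.1]
finger_gap: 0.138
finger_force: 30.5
time: 15.2
tool_pos: [0.5318, 0.1754, 0.1045]
ee_rot: [2.055, 2.374, 0.002]
ft_force: [-0.1, 0.5, 0.6]
finger_gap: 0.138
finger_force: 30.5
[0.5315 0.1755 0.1043] [-0.2548  0.5394 -0.3065] [ 0.      0.0032 -0.0047 -0.0043  0.0006  0.0009]
dark t3 111 [236.036  257.6937] [232 241   8  34] [0.5399 0.0629]
dark t3 405 [212.7778 258.9852] [196 251  36  21] [0.5384 0.1003]
lamp lens side 108 [275.2593 150.287 ] [269 144  14  14]
pred lamp lens side (np.float64(276.0106538229074), np.float64(152.0788819303553))
lamp tube top 160 [146.425  272.5312] [141 265  12  16] [0.5227 0.2207]
```

View pics/crop5.png

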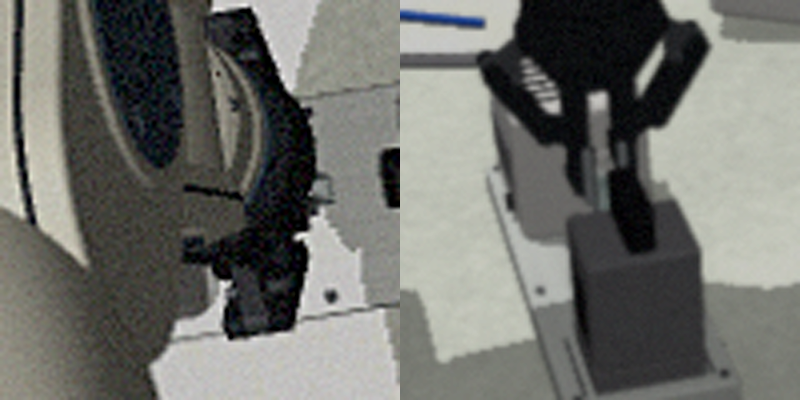

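The cell is held between the lamp and the seated receiver, upright and clear of both. The lamp lens measures about 1 mm towards smaller x, so I'll make a 1.5 mm trim, settle and hand in.

```bash
python3 -m inch '[{"dp":[0,-0.0015,0.001],"spin":0,"gripper":0.95},{"dp":[0,-0.0015,0.001],"spin":0,"gripper":0.95},{"dp":[0,-0.0015,0.001],"spin":0,"gripper":0.95},{"dp":[0,-0.0015,0.001],"spin":0,"gripper":0.95},{"dp":[0,-0.0015,0.001],"spin":0,"gripper":0.95}]'
python3 -c "
from workcell import ctrl,status
s=status.state();print(s['tool_pos'],s['dq'],s['finger_force']);print(ctrl.job_done())"
```

```text
time: 15.8
tool_pos: [0.5295, 0.1753, 0.1023]
ee_rot: [-2.056, -2.376, 0.0]
ft_force: [0.3, 0.5, 0.2]
finger_gap: 0.138
finger_force: 30.5
[0.52952883 0.17529268 0.10228102] [-0.00084129  0.00084241 -0.00254064 -0.00027358  0.00069606  0.00044944] 30.535147190093994
the job is handed in; nothing more can be done
None
```

The job is handed in at about 15.8 s: the receiver is seated on its pegs and let go, and the stoppered cell is held still by its frosted sides at the light path's measured middle (the call returned no verdict).

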